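Turn the lazy Susan to the spice jar

ROBOT

A 6-joint arm with a two-finger parallel gripper is mounted at the origin on a cart in front of the work surface, level with it; the furniture and walls round the work are solid. World frame = base frame: x ahead of the robot, y to its left, z up, the work surface at z = 0. Lengths are in mm, angles in degrees, forces in N, time in s.
With the tool pointing down it reaches from about 350 to 850 mm from the base axis. Payload 8.1 kg.
Tool frame: the origin (TCP) lies midway between the tips of the shut fingers; the grasp point (between the pads) lies 19 mm behind it; z points along the fingers, y is the line along which they close (so a half turn about z gives the same grasp; the last joint's range is limited). The gripper opens to 85 mm and grips with 20 to 120 N. Pads are 22 mm wide; open, the fingers measure 114 mm over their backs; the gripper's body (76 mm by 85 mm) begins 54 mm behind the grasp point. The pads swing forward as they close: fully open they stand 13 mm farther back than shut.
Start: joints at [65.753, 7.471, 85.268, -0, 87.261, -4.893], TCP at [198.826, 566.104, 194.692] pointing down, gripper open.
Joint ranges: [-169.43, 169.43], [-51.17, 129.36], [1.28, 143.12], [-76.62, 256.62], [0, 156.53], [-152.29, 152.29]. Speed limits (degrees/s): [136.94, 136.94, 159.86, 180, 180, 180].

INTERFACE

Orientations are given as [roll, pitch, yaw] about the fixed x, y, z axes, in that order (R = Rz(yaw) Ry(pitch) Rx(roll)).
In Python, from bench import r, viewer, sensors gives the robot as it stands (r), with the cameras (viewer) and the readings (sensors).
- The arm moves only by the tool advance, called as name(argument=value, ...) on one line, values as JSON. Schema: {"type":"object","properties":{"segments":{"type":"array","items":{"type":"array","prefixItems":[{"type":"array","items":{"type":"number"},"minItems":3,"maxItems":3},{"type":"array","items":{"type":"number"},"minItems":3,"maxItems":3},{"type":"number"}],"minItems":3,"maxItems":3},"minItems":1,"maxItems":8},"grip_n":{"type":"number"},"only":{"type":"string"},"quiet":{"type":"boolean"},"lines":{"type":"string"}},"required":["segments"],"additionalProperties":false}. segments is a list of rows, 1 to 8 of them, each written [[rx, ry, rz], [dx, dy, dz], opening]: a rotation vector rx, ry, rz in degrees, then dx, dy, dz in mm, then the finger opening in mm; each row is the pose to reach, as a shift and turn from the pose commanded when the call began, along the tool's axes at that moment; what a row does not reach only later rows make up. A row lasts 1/8 s, in which the tool goes at most 62.5 mm and 10.7 degrees, less where a joint would pass 70% of its speed; a pose out of reach is approached as far as the arm can. The fingers move at their own pace and stop on an object; grip_n is the grip in N (left out, the last holds). Time passes only in rows, so rows that do not move let the fingers close. The tool returns the time, the measured TCP pose, the force, the opening and the grip force at its end. only (a regular expression) keeps the lines of the reply that match it, lines (a string "A,B") keeps lines A to B, and quiet returns only ok. Input that does not fit is refused with a message, and nothing moves.
- sensors.sense(): the state, without advancing time (a new reading comes with each control period).
- viewer.snapshot(name): name is "side" or "top"; returns a dict with "pixels" (480x640x3 uint8, blue, green, red), "fx", "fy", "cx", "cy" (pixels), "pose" (4x4, takes a point from camera to world coordinates). Camera axes: x right, y up, looking along -z (the intrinsics and any distortion apply to the point x, -y, -z); pixel columns grow to the right and rows downward; lengths in mm; the calibration is good to about 2 mm. A picture is of the moment at which its call begins. There is no depth.
- r.hand_in(): hands the job in; it is judged then, once.
The state is a dict: "time": time; "joint_pos": joint angles; "qd": joint speeds; "joint_efforts": joint torques, N m; "tool_pos": TCP position; "tcp_rot": TCP orientation; "ft_force": force on the tool from outside, world axes, zero at the start; "wrist_torque": the same for the moment, N m; "finger_gap": finger opening in mm; "grip_force": force on a finger pad.
Only numpy, scipy, OpenCV 4.12 (cv2) and the standard library are available. Lean on these libraries where they do the work, as an engineer would, in place of code of your own. Each camera call takes 0.05 s, during which the arm holds its last target. There are 200 camera calls.

TASK

Turn the lazy Susan, either way round, until the spice jar stands squarely in line with the brass pointer on its foot. Do it by gently pushing the wooden arms that stick out past the disc with a fingertip; touch, topple or lift nothing that stands on the disc, do not push on the disc itself, and leave the mug and pepper mill beside it where they are.

Things in the scene. Friction and masses are not known exactly. Their poses are not given: they have to be found in the camera images.
- foot: fixed dark wooden foot: disc 210 mm wide, 12 mm high; origin on the turning axis at counter height. A flat tongue 40 mm wide, 10 mm high runs along its own -x to 205 mm from the axis; on it a brass arrowhead (152 to 195 mm from the axis, up to 15 mm above the counter) points at the axis. So the pointer lies in the foot's -x direction, roughly towards the robot
- turner (a joint): angle of the turning part (disc and arms together): 0 at the start in whatever direction it then stands, positive anticlockwise from above; almost two full turns each way. It stays where it is left: friction 0.25 N m, about 1.5 N of push at 170 mm from the axis
- disc: round wooden disc of 270 mm diameter with a low rim; its upper face is 30 mm and its rim top 38 mm above the counter; origin on the axis, 20 mm above the counter; its own x and y axes point midway between the arms, into the cells. It turns with the arms
- spokes: cross of four pale wooden arms on the disc, turning with it; origin on the axis at counter height. The arms lie along its own +x, +y, -x, -y, are 12 mm wide, end 200 mm from the axis (20 mm thick round ends at 190 mm), at heights 31 to 57 mm; past the disc (135 mm from the axis) both sides are free. Hub 48 mm wide, 66 mm high. Each cell between arms holds one thing
- spice_jar: dark brown jar with a pale band and a cork-coloured lid, 57 mm diameter, 89 mm tall, loose on the disc about 80 mm from the axis, in a cell about a quarter turn to one side or the other of the pointer; origin at the centre of its underside
- pinch_bowl: little wooden salt bowl, 68 mm diameter, 29 mm tall, loose on the disc; origin at the centre of its underside
- beaker: white fluted beaker, 79 mm diameter, 70 mm tall, loose on the disc; origin at the centre of its underside
- timer: white round kitchen timer, 65 mm diameter, 58 mm tall, loose on the disc; origin at the centre of its underside
- mug: white mug beside the lazy Susan, 78 mm diameter, 97 mm tall, 110 mm with its handle; bystander, origin at underside
- mill: pepper mill beside the lazy Susan, 52 mm diameter, 172 mm tall; bystander, origin at underside

How it is judged (in metres and radians):
On the way:
1. a finger pushes on an arm (contact force between the fingers and spokes above 0.3 N), for 0.05 s.
At the end, for the whole second after the job is handed in: the spice jar's centre lies within 14 mm of the line from the axis through the pointer, on the pointer's side; the lazy Susan is at rest; jar, salt bowl, beaker and timer stand upright on the disc; mug and pepper mill are within 15 mm of where they stood (x of spice_jar in the frame of foot below -0.05 m and y of spice_jar in the frame of foot between -0.014 and 0.014 m and velocity of joint turner between -0.03 and 0.03 rad/s and height (world z) of spice_jar between 0.022 and 0.042 m and angle between each of spice_jar, pinch_bowl, beaker, timer's own z axis and vertical below 0.15 rad and height (world z) of pinch_bowl between 0.022 and 0.042 m and height (world z) of beaker between 0.022 and 0.042 m and height (world z) of timer between 0.022 and 0.042 m and distance of each of mug, mill from where it was at the start of the episode below 0.015 m); the robot touches nothing.
It fails at once if something standing on the lazy Susan is lifted, falls over or drops off it, or the spice jar slides more than 30 mm towards or away from the axis (height (world z) of any of spice_jar, pinch_bowl, beaker, timer above 0.055 m or height (world z) of any of spice_jar, pinch_bowl, beaker, timer below 0.018 m or angle between any of spice_jar, pinch_bowl, beaker, timer's own z axis and vertical above 0.35 rad or horizontal distance between spice_jar and disc above 0.11 m or horizontal distance between spice_jar and disc below 0.05 m).
It fails at once if the robot touches something standing on the lazy Susan (contact force between any of the fingers, the arm and spice_jar above 0.5 N or contact force between any of the fingers, the arm and pinch_bowl above 0.5 N or contact force between any of the fingers, the arm and beaker above 0.5 N or contact force between any of the fingers, the arm and timer above 0.5 N).
It fails at once if the robot pushes the round disc instead of the arms (more than 2 N) (contact force between any of the fingers, the arm and disc above 2 N).
It fails at once if the arms are shoved hard (more than 25 N) (contact force between any of the fingers, the arm and spokes above 25 N).
It fails at once if the mug or pepper mill beside it is moved more than 15 mm (distance of any of mug, mill from where it was at the start of the episode above 0.015 m).
It also fails if it takes over 64 s, if anything falls off the work surface, if the arm or the gripper's body presses on something with over 40 N, if the wrist force passes 120 N, or if a joint passes its speed limit or range.

## Working session

There is one attempt and no reset: what is moved stays moved. The work goes in short steps, Python scripts to look and compute and a tool call to move; the robot and the scene stay as the last step left them, time stands still between calls to the robot, and variables do not carry over. Pictures are saved under pics/ and viewed, at most 10 in all, crops included, and the job is handed in when it is done.

```bash
ls; mkdir -p pics
```

Run:
```python
from bench import r, viewer, sensors
import cv2
for n in("top","side"):
    s=viewer.snapshot(n); cv2.imwrite(f"pics/{n}0.png",s["pixels"]); print({k:v for k,v in s.items() if k!="pixels"})
s=sensors.sense(); print(s["tool_pos"],s["tcp_rot"],s["finger_gap"],s["time"])
```

```text
bench.py
pics
{'fx': 606.8960403674869, 'fy': 606.8960403674869, 'cx': 332.7109063531111, 'cy': 231.38547433952382, 'pose': array([[-3.29362059e-02,  9.72064865e-01, -2.32389983e-01,
         2.37504482e+02],
       [-9.99449558e-01, -3.11088762e-02,  1.15247257e-02,
        -3.01915266e+01],
       [ 3.97338972e-03,  2.32641647e-01,  9.72554408e-01,
         1.47668759e+03],
       [ 0.00000000e+00,  0.00000000e+00,  0.00000000e+00,
         1.00000000e+00]])}
{'fx': 610.9607159398686, 'fy': 610.9607159398686, 'cx': 335.86969781483805, 'cy': 240.54529577142563, 'pose': array([[ 9.99253023e-01, -9.25821736e-03,  3.75190807e-02,
         6.17210915e+02],
       [ 3.69662843e-02,  5.12001761e-01, -8.58188610e-01,
        -1.48620348e+03],
       [-1.12645387e-02,  8.58934504e-01,  5.11961550e-01,
         8.97981633e+02],
       [ 0.00000000e+00,  0.00000000e+00,  0.00000000e+00,
         1.00000000e+00]])}
[198.60340389 565.60538872 193.75341736] [-1.79906690e+02 -7.90458983e-03  1.60646291e+02] 85.23105470374087 0.1
```

View pics/top0.png

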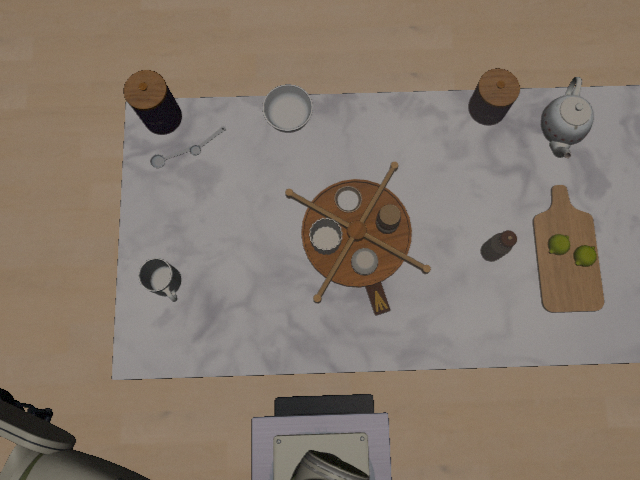

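View pics/side0.png

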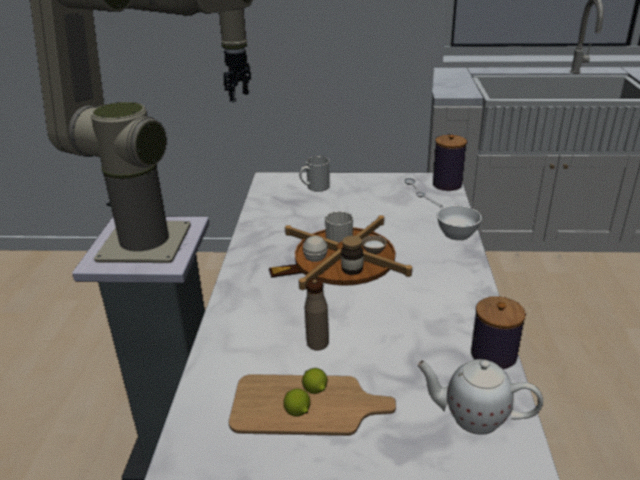

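The top view shows the hub at about (357,231), the jar lid at (390,213) and the tongue end near (381,312). The arm tips are at (394,166), (290,193), (318,299) and (426,269). The mug is at (160,278) and the mill at (500,243).

Create h.py:
```python
import numpy as np
from bench import r, viewer, sensors
def bp(s,u,v,z):
    d=s["pose"][:3,:3]@np.array([(u-s["cx"])/s["fx"],-(v-s["cy"])/s["fy"],-1]); o=s["pose"][:3,3]
    return (o+d*(z-o[2])/d[2])[:2]
```

Run:
```python
from h import *
import cv2
s=viewer.snapshot("top")
for n,u,v,z in [("hub",357,231,66),("jarlid",390,213,119),("tongue",381,312,10),("a",394.5,165.5,57),("b",290,193,57),("c",318,299,57),("d",426.5,269,57),("mug",160,278,97),("mill",509,238,172)]: print(n,bp(s,u,v,z))
c=s["pixels"][145:325,270:450]; cv2.imwrite("pics/crop.png",cv2.resize(c,(600,600),interpolation=cv2.INTER_CUBIC))
```

```text
hub [ 573.67513867 -104.97997536]
jarlid [ 601.46833686 -180.44815064]
tongue [ 384.66318441 -157.27113264]
a [ 739.12173012 -205.09738304]
b [676.38188982  54.03805984]
c [415.06358414  -7.20603523]
d [ 477.9472578  -266.31296211]
mug [470.01483385 352.85620204]
mill [ 521.80622308 -434.0851033 ]
```

View pics/crop.png

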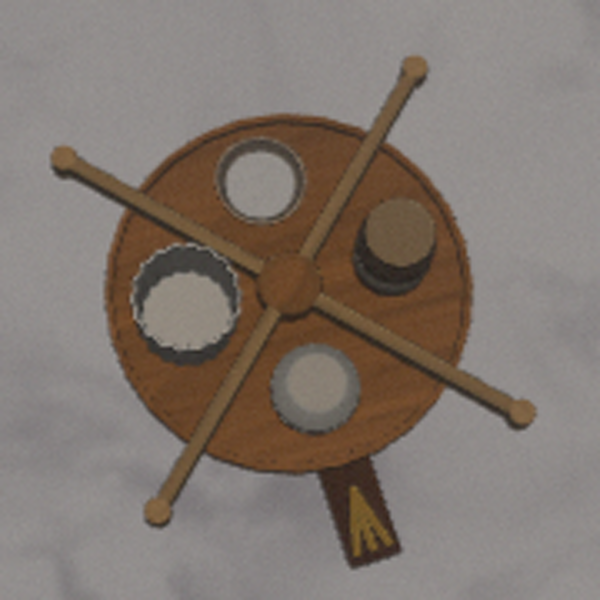

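advance(segments=[[[0,0,0],[-25,-28,-5],60],[[0,0,0],[-60,-69,-10],30],[[0,0,0],[-100,-113,-10],0],[[0,0,0],[-140,-159,-10],0],[[0,0,0],[-180,-205,-10],0],[[0,0,0],[-220,-250,-10],0],[[0,0,0],[-260,-295,-10],0],[[0,0,0],[-296,-336,-10],0]], grip_n=40)

```text
time: 1.15
tool_pos: [367.1, 149.1, 204.7]
tcp_rot: [180.0, 0.0, 160.6]
ft_force: [0.8, -0.2, 0.5]
finger_gap: 0.1
grip_force: 0.0
```

advance(segments=[[[0,0,0],[-40,-46,0],0],[[0,0,0],[-80,-92,0],0],[[0,0,0],[-120,-137,0],0],[[0,0,0],[-160,-182,0],0],[[0,0,0],[-200,-227,0],0],[[0,0,-2],[-240,-272,0],0],[[0,0,-4],[-275,-312,0],0],[[0,0,-4.4],[-296,-336,0],0]])

```text
time: 2.15
tool_pos: [534.7, -266.6, 203.9]
tcp_rot: [180.0, -0.1, 165.0]
ft_force: [0.1, -0.3, -0.3]
finger_gap: -0.3
grip_force: 0.0
```

Run:
```python
from h import *
s=viewer.snapshot("top")
for n,u,v,z in [("hub",356.6,230.1,66),("jarlid",388.5,214.3,119),("tongue",382.2,312.5,10),("a",393.8,164.8,57),("b",288.9,192,57),("c",316.8,298,57),("d",426.3,268.3,57)]: print(n,bp(s,u,v,z))
q=sensors.sense();print(q["tool_pos"],q["tcp_rot"],q["ft_force"],q["time"])
```

```text
hub [ 575.91740268 -104.11715973]
jarlid [ 598.46368123 -176.80224785]
tongue [ 383.37032035 -160.0992306 ]
a [ 740.99994165 -203.47107824]
b [679.01697681  56.68039434]
c [417.50102309  -4.45964964]
d [ 479.64218199 -265.95437019]
[ 535.06352596 -269.16255996  203.54054153] [-1.79920128e+02 -2.00272117e-02  1.64912644e+02] [-3.25434613  0.12699446 -0.86369689] 2.2
```

advance(segments=[[[0,0,0],[0,-2,20],0],[[0,0,0],[0,-2,50],0],[[0,0,0],[0,-2,85],0],[[0,0,0],[0,-2,115],0],[[0,0,0],[0,-2,140],0],[[0,0,0],[0,-2,156],0],[[0,0,0],[0,-2,164],0],[[0,0,0],[0,-2,166],0]])

```text
time: 3.2
tool_pos: [534.1, -265.8, 38.6]
tcp_rot: [180.0, -0.0, 165.1]
ft_force: [0.1, -0.2, 0.2]
finger_gap: -0.0
grip_force: 0.0
```

advance(segments=[[[0,0,1.25],[3.6,0,0],0],[[0,0,2.5],[7.2,0.2,0],0],[[0,0,3.75],[10.8,0.4,0],0],[[0,0,5],[14.4,0.6,0],0],[[0,0,6.25],[18,1,0],0],[[0,0,7.5],[21.5,1.4,0],0],[[0,0,8.75],[25.1,1.9,0],0],[[0,0,10],[28.7,2.5,0],0]])

```text
time: 4.2
tool_pos: [506.8, -256.1, 38.7]
tcp_rot: [180.0, -0.0, 155.0]
ft_force: [0.5, 0.2, -0.7]
finger_gap: -0.1
grip_force: 0.0
```

Run:
```python
from h import *
import cv2
s=viewer.snapshot("top")
c=s["pixels"][145:325,270:450]; cv2.imwrite("pics/crop1.png",cv2.resize(c,(600,600),interpolation=cv2.INTER_CUBIC))
```

```text
(no output)
```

View pics/crop1.png

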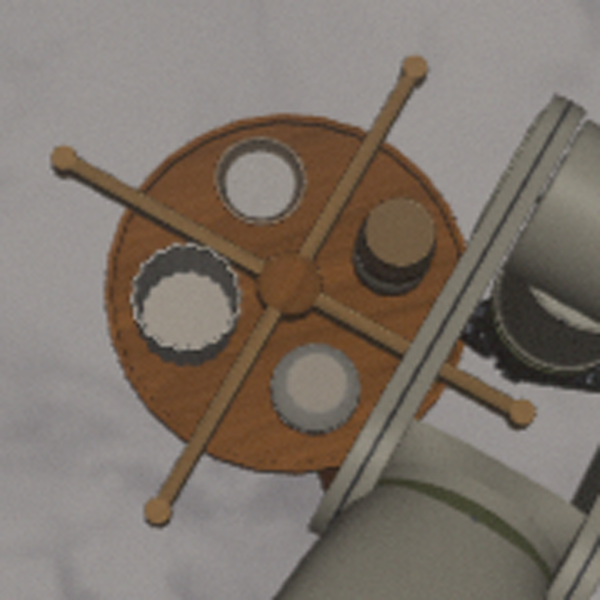

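The view shows the arm unmoved, with its tip at (522,412) in the crop. The gripper is hidden behind the forearm and about to touch it. I'll push on slowly along the arc.

advance(segments=[[[0,0,1.25],[3.6,0,0],0],[[0,0,2.5],[7.2,0.2,0],0],[[0,0,3.75],[10.8,0.4,0],0],[[0,0,5],[14.4,0.6,0],0],[[0,0,6.25],[18,1,0],0],[[0,0,7.5],[21.5,1.4,0],0],[[0,0,8.75],[25.1,1.9,0],0],[[0,0,10],[28.7,2.5,0],0]])

```text
time: 5.25
tool_pos: [481.9, -241.7, 38.7]
tcp_rot: [-180.0, 0.0, 145.0]
ft_force: [0.9, 0.1, -0.2]
finger_gap: 0.2
grip_force: 0.0
```

advance(segments=[[[0,0,2],[5.8,0.1,0],0],[[0,0,4],[11.5,0.4,0],0],[[0,0,6],[17.2,0.9,0],0],[[0,0,8],[23,1.6,0],0],[[0,0,10],[28.7,2.5,0],0],[[0,0,12],[34.3,3.6,0],0],[[0,0,14],[39.9,4.9,0],0],[[0,0,16],[45.5,6.4,0],0]])

```text
time: 6.25
tool_pos: [448.2, -210.3, 38.7]
tcp_rot: [180.0, 0.0, 128.9]
ft_force: [0.2, 1.1, 0.2]
finger_gap: -0.3
grip_force: 0.0
```

Run:
```python
from h import *
import cv2
q=sensors.sense();print(q["tool_pos"],q["ft_force"])
s=viewer.snapshot("top")
c=s["pixels"][145:325,270:450]; cv2.imwrite("pics/crop2.png",cv2.resize(c,(600,600),interpolation=cv2.INTER_CUBIC))
```

```text
[ 448.20914685 -210.26259008   38.70977653] [0.20326296 1.09093605 0.22197232]
```

View pics/crop2.png

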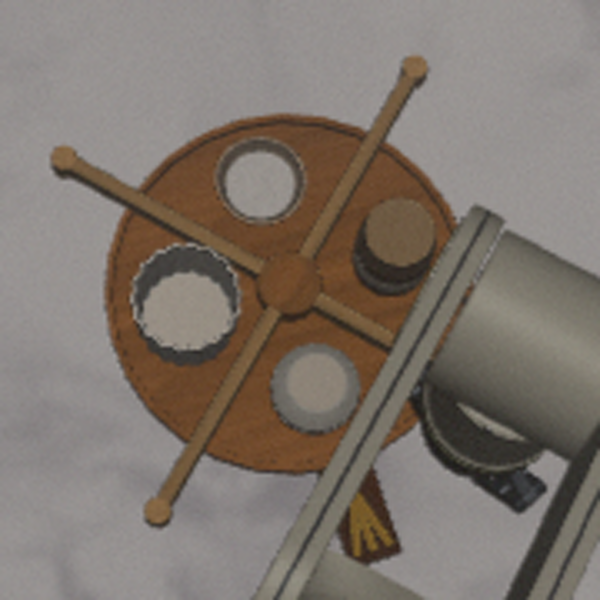

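In this view the turner hasn't moved: its tips are still at (414,67), (64,158) and (157,511). The force is also near zero, yet the fingertip should have passed the arm by now. I'll check the side view.

Run:
```python
from h import *
import cv2
s=viewer.snapshot("side"); P=np.linalg.inv(s["pose"])
for n,p in [("tcp",sensors.sense()["tool_pos"]),("axis66",(578.5,-104.5,66)),("d",(480,-266,57)),("a",(741,-203,57))]:
    c=P@np.append(p,1); print(n,s["cx"]+s["fx"]*c[0]/-c[2], s["cy"]-s["fy"]*c[1]/-c[2])
c=s["pixels"][150:330,230:470]; cv2.imwrite("pics/side2.png",cv2.resize(c,(800,600),interpolation=cv2.INTER_CUBIC))
```

```text
tcp 291.41681476311066 273.5135005655889
axis66 344.1133921638418 243.13006280837064
d 301.8666701899601 280.2352397198128
a 408.12431199722164 267.1466230222562
```

View pics/side2.png

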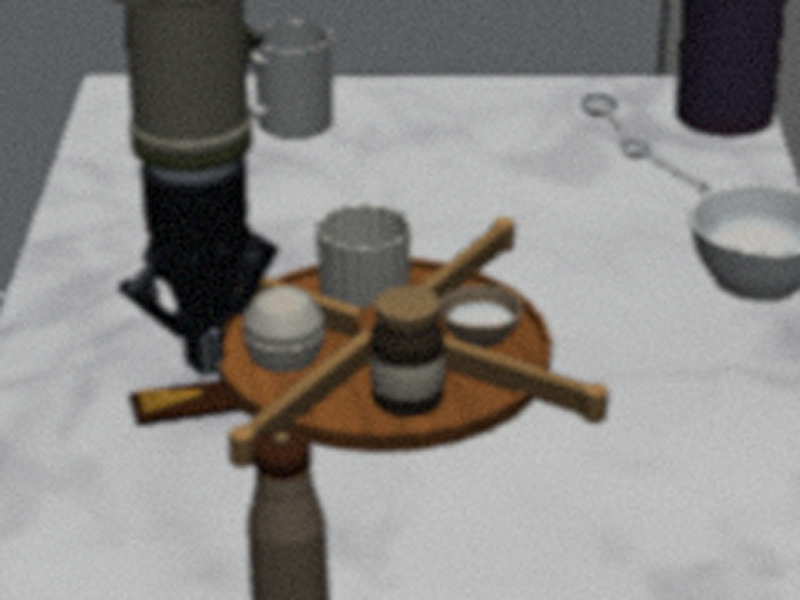

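The side view shows the fingertip at crop (205,368), which is about (291,260) in the image. The reported TCP projects to (291,273.5), so the real tip looks about 40 mm higher than reported and passed over the arm. I'll check against the start picture and the present top view.

Run:
```python
from h import *
import cv2
q=sensors.sense(); t=q["tool_pos"]; print(q["finger_gap"],q["joint_pos"])
def pr(s,p):
    c=np.linalg.inv(s["pose"])@np.append(p,1); return np.round([s["cx"]+s["fx"]*c[0]/-c[2], s["cy"]-s["fy"]*c[1]/-c[2]],1)
s=viewer.snapshot("side"); T=viewer.snapshot("top")
print("start",[pr(s,(198.8,566.1,194.7+k)) for k in(0,13,40)])
for k in(0,20,30,40,50,73,100,150,200): print(k,pr(s,t+[0,0,k]),pr(T,t+[0,0,k]))
for n in("side0","side2"):pass
a=cv2.imread("pics/side0.png")[40:120,195:275]; a=cv2.resize(a,(400,400),interpolation=cv2.INTER_CUBIC)
b=cv2.resize(s["pixels"][215:295,255:335],(400,400),interpolation=cv2.INTER_CUBIC)
cv2.imwrite("pics/cmp.png",cv2.convertScaleAbs(np.hstack([a,b]),alpha=1.8,beta=20))
```

```text
-0.12435414426725469 [-3.10580624e+01 -1.03270466e+00  1.11028655e+02  3.63591680e-03
  7.00206819e+01 -7.00391301e+01]
start [array([240.3, 111.7]), array([240. , 108.1]), array([239.2, 100.6])]
0 [291.4 273.5] [402.7 283.4]
20 [291.  266.9] [403.7 282.1]
30 [290.8 263.5] [404.2 281.5]
40 [290.6 260.2] [404.7 280.8]
50 [290.4 256.8] [405.2 280.2]
73 [290.  248.9] [406.4 278.6]
100 [289.4 239.4] [407.9 276.7]
150 [288.4 221.5] [410.8 273. ]
200 [287.3 202.9] [413.9 269. ]
```

View pics/cmp.png

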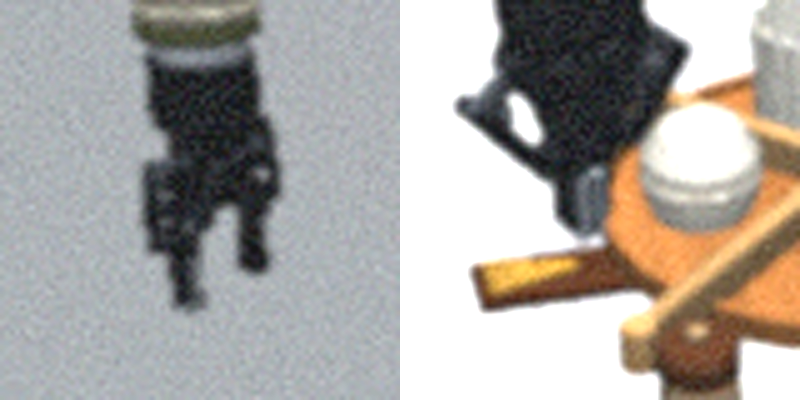

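Both pictures agree that the real fingertip sits about 33 mm higher than reported. The finger passed clear above the arm. I'll retrace the path and then go about 32 mm lower.

advance(segments=[[[0,0,-3],[-8.6,0.2,-10],0],[[0,0,-9],[-25.8,2,-20],0],[[0,0,-16],[-45.5,6.4,-20],0],[[0,0,-23],[-64.5,13.1,-20],0],[[0,0,-29],[-80,20.7,-20],0],[[0,0,-34],[-92.3,28.2,-20],0],[[0,0,-36],[-97,31.5,-20],0],[[0,0,-36],[-97,31.5,-20],0]])

```text
time: 7.45
tool_pos: [534.0, -266.0, 58.5]
tcp_rot: [180.0, -0.0, 165.0]
ft_force: [-0.2, -0.2, -0.6]
finger_gap: 0.4
grip_force: 0.0
```

advance(segments=[[[0,0,0],[0,0,10],0],[[0,0,0],[0,0,20],0],[[0,0,0],[0,0,30],0],[[0,0,0],[0,0,38],0],[[0,0,0],[0,0,44],0],[[0,0,0],[0,0,48],0],[[0,0,0],[0,0,51],0],[[0,0,0],[0,0,52],0]])

```text
time: 8.45
tool_pos: [534.1, -266.1, 6.7]
tcp_rot: [-180.0, 0.0, 165.0]
ft_force: [0.2, 0.0, -0.1]
finger_gap: 0.1
grip_force: 0.0
```

Run:
```python
from h import *
import cv2
q=sensors.sense(); t=q["tool_pos"]; print(q["ft_force"])
s=viewer.snapshot("side")
for k in(0,33):
    c=np.linalg.inv(s["pose"])@np.append(t+[0,0,k],1); print(s["cx"]+s["fx"]*c[0]/-c[2], s["cy"]-s["fy"]*c[1]/-c[2])
b=cv2.resize(s["pixels"][215:315,265:365],(600,600),interpolation=cv2.INTER_CUBIC)
cv2.imwrite("pics/side3.png",cv2.convertScaleAbs(b,alpha=1.8,beta=20))
```

```text
[ 0.24060961  0.03876221 -0.0780851 ]
324.5479412608036 297.36460202916743
324.26707653626636 286.3837483557443
```

View pics/side3.png

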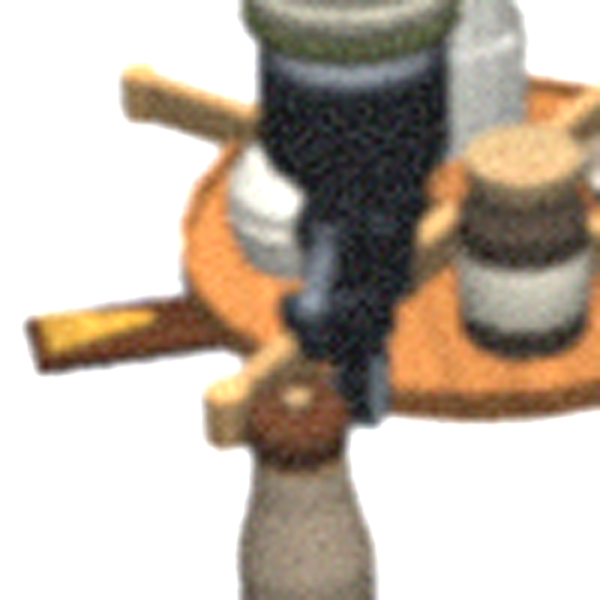

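The tip is now at crop (365,422), about (326,285) in the image, which puts its real height at about 40 mm, just behind the arm. I'll push now.

advance(segments=[[[0,0,1.25],[3.6,0,0],0],[[0,0,2.5],[7.2,0.2,0],0],[[0,0,3.75],[10.8,0.4,0],0],[[0,0,5],[14.4,0.6,0],0],[[0,0,6.25],[18,1,0],0],[[0,0,7.5],[21.5,1.4,0],0],[[0,0,8.75],[25.1,1.9,0],0],[[0,0,10],[28.7,2.5,0],0]])

```text
time: 9.5
tool_pos: [506.7, -256.1, 6.7]
tcp_rot: [-180.0, -0.0, 155.0]
ft_force: [0.1, 0.1, 0.1]
finger_gap: -0.4
grip_force: 0.0
```

advance(segments=[[[0,0,1.25],[3.6,0,0],0],[[0,0,2.5],[7.2,0.2,0],0],[[0,0,3.75],[10.8,0.4,0],0],[[0,0,5],[14.4,0.6,0],0],[[0,0,6.25],[18,1,0],0],[[0,0,7.5],[21.5,1.4,0],0],[[0,0,8.75],[25.1,1.9,0],0],[[0,0,10],[28.7,2.5,0],0]])

```text
time: 10.5
tool_pos: [481.8, -241.8, 6.8]
tcp_rot: [-180.0, 0.0, 145.0]
ft_force: [0.3, -2.0, 0.2]
finger_gap: -0.5
grip_force: 0.8
```

Create tips.py:
```python
from h import *
import cv2
def pr(s,p):
    c=np.linalg.inv(s["pose"])@np.append(p,1); return [s["cx"]+s["fx"]*c[0]/-c[2], s["cy"]-s["fy"]*c[1]/-c[2]]
# angle of cross by matching a pale-arm template: mean brightness contrast along 4 rays outside the disc
s=viewer.snapshot("top"); g=s["pixels"].astype(float); sat=cv2.GaussianBlur((g[...,2]-g[...,0]).astype(np.float32),(3,3),0)
def ray(t):
    rr=np.arange(145,195,3.)
    p=np.array([pr(s,(579+R*np.cos(t),-104.3+R*np.sin(t),57)) for R in rr],np.float32)
    return float(cv2.remap(sat,p[:,0].reshape(1,-1),p[:,1].reshape(1,-1),cv2.INTER_LINEAR).mean())
A=np.arange(0,360,.5); v=np.array([ray(np.radians(a)) for a in A])
print("peaks",[(float(a),round(x)) for i,(a,x) in enumerate(zip(A,v)) if x>25 and x==v[np.arange(i-8,i+9)%len(v)].max()])
```

```bash
python3 tips.py
```

```text
peaks [(49.5, 52), (139.5, 56), (230.0, 55), (319.5, 51)]
```

advance(segments=[[[0,0,2],[5.8,0.1,0],0],[[0,0,4],[11.5,0.4,0],0],[[0,0,6],[17.2,0.9,0],0],[[0,0,8],[23,1.6,0],0],[[0,0,10],[28.7,2.5,0],0],[[0,0,12],[34.3,3.6,0],0],[[0,0,14],[39.9,4.9,0],0],[[0,0,16],[45.5,6.4,0],0]], only="pos|force")

```text
tool_pos: [448.0, -210.2, 6.6]
ft_force: [-0.4, -1.9, 0.5]
grip_force: 0.8
```

```bash
python3 tips.py
```

```text
peaks [(33.5, 51), (123.5, 56), (195.0, 55), (213.5, 51), (304.0, 51)]
```

advance(segments=[[[0,0,2],[5.8,0.1,0],0],[[0,0,4],[11.5,0.4,0],0],[[0,0,6],[17.2,0.9,0],0],[[0,0,8],[23,1.6,0],0],[[0,0,10],[28.7,2.5,0],0],[[0,0,12],[34.3,3.6,0],0],[[0,0,14],[39.9,4.9,0],0],[[0,0,16],[45.5,6.4,0],0]], only="pos|force")

```text
tool_pos: [424.2, -170.9, 6.5]
ft_force: [0.2, -2.3, 0.2]
grip_force: 0.8
```

advance(segments=[[[0,0,2],[5.8,0.1,0],0],[[0,0,4],[11.5,0.4,0],0],[[0,0,6],[17.2,0.9,0],0],[[0,0,8],[23,1.6,0],0],[[0,0,10],[28.7,2.5,0],0],[[0,0,12],[34.3,3.6,0],0],[[0,0,14],[39.9,4.9,0],0],[[0,0,16],[45.5,6.4,0],0]], only="pos|force")

```text
tool_pos: [412.1, -126.4, 6.4]
ft_force: [-2.2, -1.3, -0.3]
grip_force: 0.8
```

```bash
python3 tips.py
```

```text
peaks [(2.5, 50), (92.5, 54), (273.0, 50)]
```

advance(segments=[[[0,0,2],[5.8,0.1,0],0],[[0,0,4],[11.5,0.4,0],0],[[0,0,6],[17.2,0.9,0],0],[[0,0,8],[23,1.6,0],0],[[0,0,10],[28.7,2.5,0],0],[[0,0,12],[34.3,3.6,0],0],[[0,0,14],[39.9,4.9,0],0],[[0,0,16],[45.5,6.4,0],0]], only="pos|force")

```text
tool_pos: [412.8, -80.5, 6.3]
ft_force: [-1.9, -1.1, 0.1]
grip_force: 0.8
```

advance(segments=[[[0,0,1.5],[4.3,0,0],0],[[0,0,3],[8.6,0.2,0],0],[[0,0,4.5],[12.9,0.5,0],0],[[0,0,6],[17.2,0.9,0],0],[[0,0,7.5],[21.5,1.4,0],0],[[0,0,9],[25.8,2,0],0],[[0,0,10.5],[30,2.8,0],0],[[0,0,12],[34.3,3.6,0],0]], only="pos|force")

```text
tool_pos: [422.5, -47.2, 6.7]
ft_force: [-2.2, -1.4, 0.3]
grip_force: 0.8
```

```bash
python3 tips.py
```

Run:
```python
from h import *
import cv2
s=viewer.snapshot("top")
c=s["pixels"][145:325,270:450]; cv2.imwrite("pics/crop4.png",cv2.resize(c,(600,600),interpolation=cv2.INTER_CUBIC))
```

```text
peaks [(64.5, 52), (194.5, 62), (245.0, 51), (334.5, 50)]
```

View pics/crop4.png

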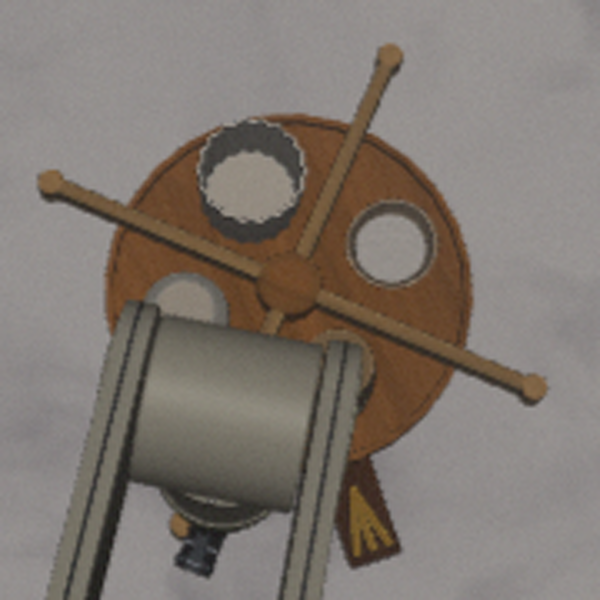

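The arms are now at about 154.5°, and the jar is partly hidden near crop (345,360). About 5.5° remain. I'll push that, back off, rise and swing clear.

advance(segments=[[[0,0,1],[2.9,0,0],0],[[0,0,2],[5.8,0.1,0],0],[[0,0,3],[8.6,0.2,0],0],[[0,0,4],[11.5,0.4,0],0],[[0,0,5],[14.4,0.6,0],0],[[0,0,5.5],[15.8,0.8,0],0],[[0,0,5.5],[15.8,0.8,0],0]], only="pos|force")

```text
tool_pos: [428.9, -32.8, 6.7]
ft_force: [-0.7, -0.6, -0.7]
grip_force: 0.0
```

```bash
python3 tips.py
```

```text
peaks [(59.0, 52), (194.5, 62), (239.5, 52), (329.0, 49)]
```

advance(segments=[[[0,0,0],[-3,0,0],0],[[0,0,0],[-8,-2,0],0],[[0,0,0],[-10,-4,-10],0],[[0,0,0],[-10,-4,-40],0],[[0,0,0],[-10,-4,-80],0],[[0,0,0],[-10,-4,-125],0],[[0,0,0],[-10,-4,-165],0],[[0,0,0],[-10,-4,-180],0]], only="pos|rot|force")

```text
tool_pos: [422.2, -40.6, 190.2]
tcp_rot: [179.7, -0.1, 63.5]
ft_force: [0.3, -0.1, -1.0]
grip_force: 0.0
```

advance(segments=[[[0,0,0],[20,-10,0],0],[[0,0,0],[55,-27,0],0],[[0,0,0],[95,-47,0],0],[[0,0,0],[135,-67,0],0],[[0,0,0],[170,-84,0],0],[[0,0,0],[200,-99,0],0],[[0,0,0],[220,-109,0],0],[[0,0,0],[224,-111,0],0]], only="pos|force")

```text
tool_pos: [420.4, 210.5, 185.8]
ft_force: [-0.0, -0.1, 0.0]
grip_force: 0.0
```

```bash
python3 tips.py
```

Run:
```python
from h import *
import cv2
s=viewer.snapshot("top")
c=s["pixels"][145:325,270:450]; cv2.imwrite("pics/crop5.png",cv2.resize(c,(600,600),interpolation=cv2.INTER_CUBIC))
```

```text
peaks [(59.0, 54), (149.0, 56), (194.5, 65), (239.5, 53), (329.5, 51)]
```

View pics/crop5.png

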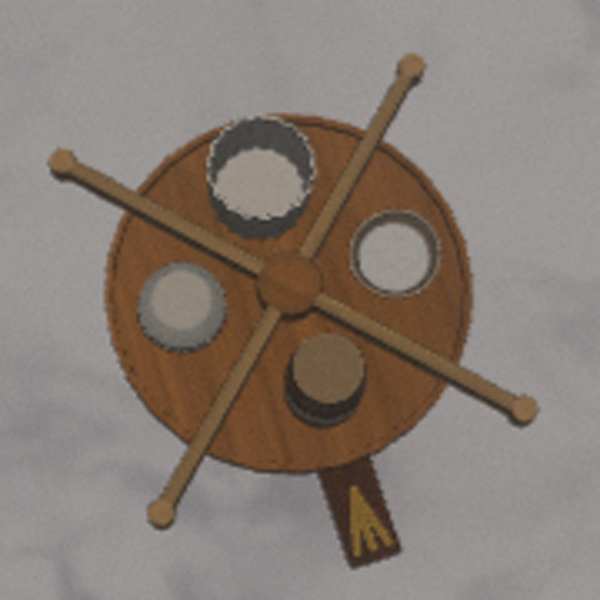

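The lid centre is at crop (328,368) and the tongue end's midpoint at (375,559).

Run:
```python
from h import *
s=viewer.snapshot("top"); f=lambda x,y,z: bp(s,270+(x+.5)/3.3333-.5,145+(y+.5)/3.3333-.5,z)
j=f(328,368,119); t=f(375,559.5,10); ar=f(353,487,15)
tips=[f(*p,57) for p in((410,67),(62,162),(161,513),(524,409))]; a=np.mean(tips,0)
d=(t-a)/np.linalg.norm(t-a); w=j-a
print(a,j,t,ar,"along",w@d,"off (ccw +)",d[0]*w[1]-d[1]*w[0], np.linalg.norm(t-a))
```

```text
[ 578.7738584  -104.21552793] [ 503.90658396 -124.97071221] [ 383.3701239  -159.98132341] [ 435.78634458 -146.28821653] along 77.68874594413496 off (ccw +) -0.5875463128687954 203.20542168843204
```

The jar is within about 1 mm of the pointer line and 78 mm from the axis, so I'm handing in.

```bash
python3 -c "
from bench import r, viewer, sensors
print(r.hand_in())"
```

```text
the job is handed in; nothing more can be done
None
```

I turned the lazy Susan about 89° clockwise by pushing one wooden arm with the shut fingers, and the spice jar now measures about 1 mm off the pointer line (14 mm allowed); the job is handed in, but it returned no verdict.

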